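# Isolate the gate controller and pull its fuse carrier

## Task

Make the gate controller safe for service: take the insulating card out of its wooden stand, slide it down into the slot of the grey isolator until it is fully home, and let go of it. Only then pinch the two side catches of the fuse carrier together, draw the carrier straight up out of its black base, and finish while still holding it upright and still by the pinched catches, a hand's breadth (about 80 mm) above the base. Leave the card home in the isolator and the other things on the bench where they are.

Things in the scene. Friction and masses are not known exactly. Their poses are not given: they have to be found in the camera images.
- card: Loose insulating card: plain brown rigid slab 60 mm wide (its x), 8 mm thick (y), 100 mm tall (z), 70 g, two black dots near its top edge. Origin at the centre of its bottom face. Stands upright in the wooden stand at the start; can be pinched across its thickness near the top edge. Same either way round.
- stand: Low wooden block that holds the card at the start, fixed to the bench: 100 (x) x 60 (y) x 36 mm high, with a loose slot 64 x 12 mm, 28 mm deep, along its x, in which the card stands (card axes along the stand's, card origin 8 mm above the bench). Origin at the centre of its underside.
- isolator: Grey metal block fixed to the bench: 90 (x) x 50 (y) x 55 mm high. Origin at the centre of its underside. A slot in the middle of its top, 62 mm along x, 10 mm along y, 45 mm deep, mouth chamfered by 3 mm; its floor lies 10 mm above the origin. A card fully home has its x along the block's x (either way round), its origin 10 mm above the block's, and stands 55 mm out.
- base: Black fuse base (socket) fixed to the bench: 80 (x) x 74 (y) x 48 mm high, with an open pocket 62 x 52 mm in which the fuse carrier sits, its floor 8 mm above the origin. Origin at the centre of the underside. A ledge in the pocket's two y walls holds the carrier's catches down until both are pinched in.
- carrier: Grey fuse carrier (cassette), about 200 g, latched in the base: 60 (x) x 28 (y) x 90 mm tall (z), foot 50 mm in y and 40 mm deep in the base, white tube fuse on top (to 97 mm). Origin at the centre of its underside, 8 mm above the base's when seated, axes along the base's. White catches with ribbed pads on its two y sides: pinch these and lift straight up.
- catch_left (a joint): Sprung catch on the carrier's +y side: 0 = released, 0.005 m = pinched fully in, at a stop; moves straight towards the carrier's middle plane. Spring 2 N at 0, 4 N at 0.005. Its 3 mm tooth clears the base's ledge when pinched over 0.003. A grip of 15 to 30 N pinches both catches home and carries the carrier.
- catch_right (a joint): The same catch on the carrier's -y side: 0 = released, 0.005 m = pinched fully in.
- pads (a point): Point midway between the two catch pads, in the carrier's middle, 65 mm above the carrier's origin. The pads are 40 mm wide (x) and reach 20 mm above and below this height; their outer faces are 54 mm apart (along the carrier's y) when released, 44 mm when fully pinched.
- nut: Bystander, to be left where it is: loose steel hexagon nut, 24 mm across, 11 mm high.
- jar_lid: Bystander, to be left where it is: loose small round aluminium lid, 32 mm across, 8 mm high.
- screwdriver: Bystander, to be left where it is: loose screwdriver with a black handle, lying behind the modules.
- funnel: Bystander, to be left where it is: orange plastic funnel standing mouth down, 110 mm across, 130 mm high.
- spray_can: Bystander, to be left where it is: upright blue spray can, 56 mm across, 170 mm high.
- grease_jar: Bystander, to be left where it is: red jar with a black cap, 70 mm across, 90 mm high.
- gearwheel: Bystander, to be left where it is: dark steel gearwheel lying flat, 76 mm across, 30 mm high.
Things that resemble listed ones, but are neither listed nor needed, are in the scene too. Of the things shaped like the card, the brown one is meant.

How it is judged:
By the outcome, as a careful person would: the job done as asked, in the order asked, and still so for the second after the job is handed in, while the arm keeps its last pose, push and grip.
It also fails if it takes over 67 s, if anything falls off the work surface, if the arm or the gripper's body presses on something with over 40 N, if the wrist force passes 120 N, or if a joint passes its speed limit or range.

## Robot

A 6-joint arm with a two-finger parallel gripper is mounted at the origin on the work surface. World frame = base frame: x ahead of the robot, y to its left, z up, the work surface at z = 0. Lengths are in mm, angles in degrees, forces in N, time in s.
With the tool pointing down it reaches from about 300 to 850 mm from the base axis. Payload 4.2 kg.
Tool frame: the origin (TCP) lies at the very end of the fingers, on their centre line; the grasp point (between the pads) lies 19 mm behind it (env.grasp_offset is the distance from the TCP to the grasp point, in mm); z points along the fingers, y is the line along which they close (so a half turn about z gives the same grasp; the last joint's range is limited). The gripper opens to 91 mm and grips with 3 to 60 N. Pads are 32 mm wide; open, the fingers measure 118 mm over their backs; the gripper's body (76 mm by 178 mm) begins 60 mm behind the grasp point.
Start: joints at [-75.401, 18.312, 89.639, -0, 72.044, -1.146], TCP at [156.032, -553.443, 191.476] pointing down, gripper open.
Joint ranges: [-177.97, 177.97], [-48.28, 115.42], [12.27, 149.76], [-77.06, 257.06], [2.81, 150.46], [-146.56, 146.56]. Speed limits (degrees/s): [147.25, 147.25, 180, 180, 180, 180].

## Interface

Orientations are given as [roll, pitch, yaw] about the fixed x, y, z axes, in that order (R = Rz(yaw) Ry(pitch) Rx(roll)).
In Python, from workcell import env gives the robot as it stands. The module is installed in compiled form; this text tells all that it offers.
- The arm moves only by the tool send_rows, never from a script. Its argument "motion" is a list of rows, each an object of numbers: "tx", "ty", "tz": the shift along the tool's x, y, z in units of 500 mm (1.0 is 500 mm); "rx", "ry", "rz": the turn, a rotation vector about the tool's x, y, z in units of 30 degrees (1.0 is 30 degrees); "gripper": the closure, from -1 (fully open) to 1 (shut). In form: [{"tx": .., "ty": .., "tz": .., "rx": .., "ry": .., "rz": .., "gripper": ..}, ...]. A call has 1 to 12 rows; each row shifts and turns the commanded pose from where the row before left it, along the tool's axes as they then stand; what a row does not reach is not made up. A row lasts 1/8 s, in which the tool goes at most 62.5 mm and 10.7 degrees, less where a joint would pass 70% of its speed; a pose out of reach is approached as far as the arm can. A call with a number of a shift or a turn outside -1 to 1 is refused whole. A call with a gripper value outside its range is refused whole. The fingers move at their own pace and stop on an object; "grip_force" is the grip in N (left out, the last holds). Time passes only in rows, so rows that do not move let the fingers close. It gives the time, the measured TCP pose, the force, the opening and the grip force at its end, in the units of the state.
- env.state(): the state, without advancing time (a new reading comes with each control period).
- env.grab_frame(name): name is "scene" or "top"; returns a dict with "frame" (420x560x3 uint8, red, green, blue), "vertical_fov" (degrees; the focal length in pixels is half the picture's height over the tangent of half this angle, whatever the lens; pixels are square), "cx", "cy" (the principal point, pixels), "rvec" (rotation vector, rad) and "tvec" (3), from world to camera coordinates, as OpenCV has them. Camera axes: x right, y down, z forward; pixel columns grow to the right and rows downward; lengths in mm; the calibration is good to about 2 mm. A picture is of the moment at which its call begins. There is no depth.
- env.job_done(): hands the job in; it is judged then, once.
The state is a dict: "time_s": time; "qpos": joint angles; "qvel": joint speeds; "effort": joint torques, N m; "ee_pos": TCP position; "ee_rot": TCP orientation; "force": force on the tool from outside, world axes, zero at the start; "torque": the same for the moment, N m; "gripper_width": finger opening in mm; "gripper_force": force on a finger pad.
Only numpy, scipy, OpenCV 4.12 (cv2) and the standard library are available. Lean on these libraries where they do the work, as an engineer would, in place of code of your own. Each camera call takes 0.05 s, during which the arm holds its last target. There are 200 camera calls.

## Working session

There is one attempt and no reset: what is moved stays moved. The work goes in short steps, Python scripts to look and compute and a tool call to move; the robot and the scene stay as the last step left them, time stands still between calls to the robot, and variables do not carry over. Pictures are saved under pics/ and viewed, at most 10 in all, crops included, and the job is handed in when it is done.

Besides the shell and the picture viewer there is one more tool, called after "Request:" by a JSON object that holds its "fn" and its "kwargs", one argument or row to a line. send_rows: Moves the arm, as the interface text tells. Shifts and turns lie within -1 to 1; 1 stands for 500 mm of shift or 30 degrees of turn. Its arguments: {"type":"object","properties":{"motion":{"type":"array"},"grip_force":{"type":"number"}},"required":["motion"]}

```bash
mkdir -p pics; cat > h.py <<'E'
import numpy as np, cv2
from workcell import env
def cam(n):
    d=env.grab_frame(n); f=d["frame"]; K=np.array([[0,0,d["cx"]],[0,0,d["cy"]],[0,0,1.]])
    K[0,0]=K[1,1]=f.shape[0]/2/np.tan(np.radians(d["vertical_fov"])/2)
    R=cv2.Rodrigues(np.array(d["rvec"],float))[0]; return f,K,R,np.array(d["tvec"],float).ravel()
def ray(c,px):  # origin, directions
    f,K,R,t=c; p=np.atleast_2d(px).astype(float)
    return -R.T@t,(np.linalg.inv(K)@np.c_[p,np.ones(len(p))].T).T@R
def onz(c,px,z):
    o,d=ray(c,px); return (o+d*((z-o[2])/d[:,2])[:,None])[:,:2]
def proj(c,P):
    f,K,R,t=c; q=(K@(R@np.atleast_2d(P).T.astype(float)+t[:,None])).T; return q[:,:2]/q[:,2:]
def save(im,n): cv2.imwrite("pics/"+n,cv2.cvtColor(im,cv2.COLOR_RGB2BGR))
E
python3 - <<'E'
from h import *
for n in("top","scene"):
    c=cam(n); save(c[0],n+"0.png"); print(n,-c[2].T@c[3],c[1][0,0],c[1][:2,2],c[2][2])
print(env.state())
E
```

```text
top [ 315.93368697   -5.53184644 1613.94336184] 495.5169543084997 [275.42975967 202.56305848] [ 0.14778573  0.01134799 -0.9889543 ]
scene [1176.50839349 -721.76926328  656.85338769] 445.5175468821378 [270.31663276 210.73740484] [-0.54163492  0.66254421 -0.51736523]
{'time_s': 0.1, 'qpos': array([-7.54013180e+01,  1.83477023e+01,  8.96995101e+01, -5.60432145e-04,
        7.20446832e+01, -1.14647021e+00]), 'qvel': array([ 0.08774616, -0.03890429, -0.10996107,  0.01185309, -0.0373969 ,
       -0.02477682]), 'effort': array([ 1.63781657e-03, -4.13332129e+01, -2.32508218e+01,  7.27778021e-02,
        4.21504292e-02, -7.93637241e-05]), 'ee_pos': array([ 155.89915475, -552.94934717,  190.70651909]), 'ee_rot': array([-1.79908112e+02, -1.30592468e-03,  1.57453244e+01]), 'force': array([-0.38143839, -0.16001267,  0.09385817]), 'torque': array([-0.01035922,  0.03679885,  0.00565614]), 'gripper_force': 0.0, 'gripper_width': 91.2425356390551}
```

View pics/top0.png

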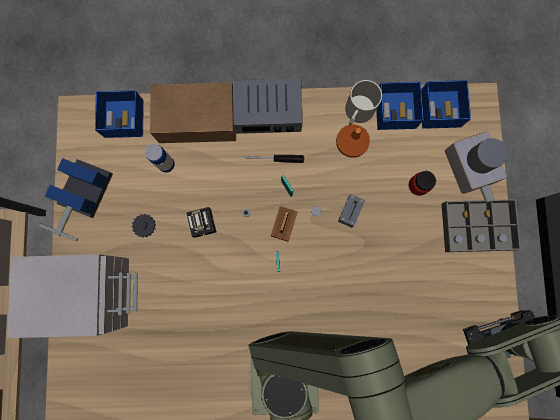

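View pics/scene0.png

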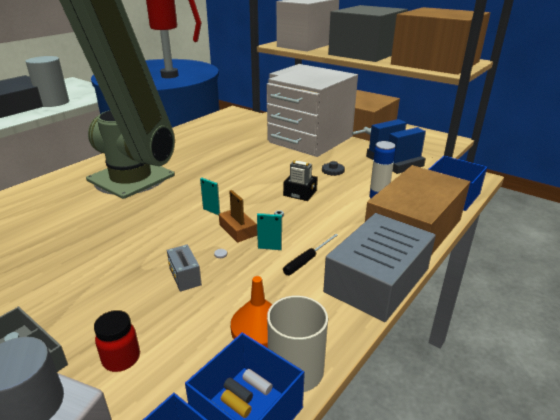

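The top view has the brown card in its stand at (284,223), the isolator at (351,210) and the carrier in its base at (201,222). Things that could be mistaken for the card are the teal slabs at (287,185) and (278,261). I choose the brown one standing in the wooden block, and check it in a close crop.

```bash
python3 - <<'E'
from h import *
a=cam("top")[0][170:270,180:375]; b=cam("scene")[0][155:295,155:325]
save(cv2.resize(a,None,fx=4,fy=4,interpolation=cv2.INTER_CUBIC),"t1.png")
save(cv2.resize(b,None,fx=4,fy=4,interpolation=cv2.INTER_CUBIC),"s1.png")
E
```

```text
(no output)
```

View pics/t1.png

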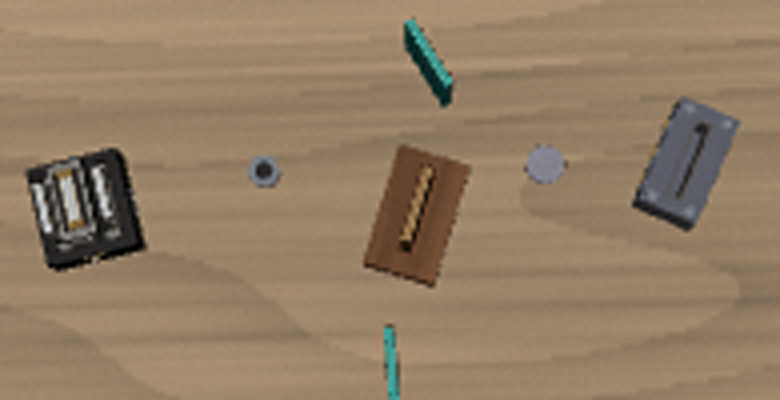

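View pics/s1.png

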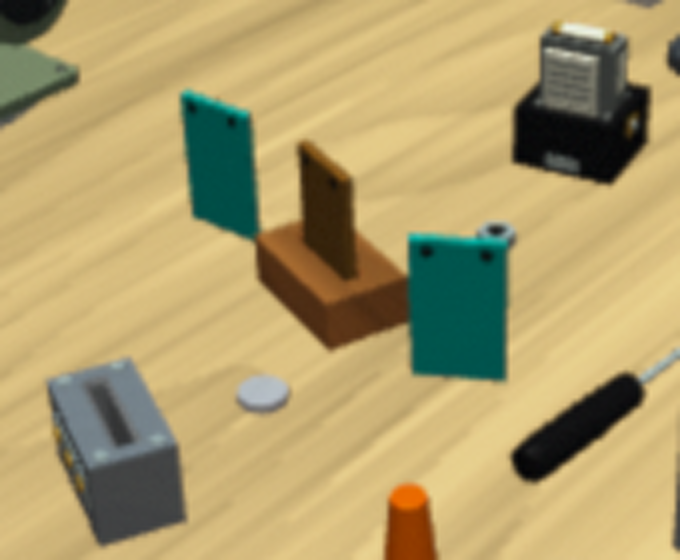

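The top crop shows the brown card edge at crop (418,207), in the wooden block. The isolator slot is at (690,160) and the carrier fuse at (70,198). The scene crop confirms the card is brown with dots, so the teal ones are decoys. Next I measure with masks and check against the known sizes.

```bash
cat > m.py <<'E'
from h import *
def rect(c,m,x0,y0,z,name):
    n,l,s,_=cv2.connectedComponentsWithStats(m.astype(np.uint8)); 
    if n<2: print(name,"none");return
    k=1+np.argmax(s[1:,4]); co=cv2.findContours((l==k).astype(np.uint8),0,2)[0][0][:,0]
    # upsampled x4 : pixel = (u+.5)/4-.5+off
    W=onz(c,(co+.5)/4-.5+[x0,y0],z); r=cv2.minAreaRect(W.astype(np.float32))
    (cx,cy),(w,h),a=r
    if w<h: a+=90; w,h=h,w
    print(name,"c",np.round([cx,cy],1),"size",np.round([w,h],1),"long-axis yaw",round((a+90)%180-90,1)); return r
def crop(c,x0,y0,x1,y1):
    u=cv2.resize(c[0][y0:y1,x0:x1],None,fx=4,fy=4,interpolation=cv2.INTER_CUBIC); return u,cv2.cvtColor(u,cv2.COLOR_RGB2HSV).astype(int)
E
python3 - <<'E'
from m import *
c=cam("top"); 
u,h=crop(c,265,200,302,248)
for p in [(440,250),(380,260),(418,180),(405,230),(430,180)]:  # crop coords t1
    print(p,h[p[1]+680-800,p[0]+720-1060])
H,S,V=h[...,0],h[...,1],h[...,2]
rect(c,(S>115)&(V>40)&(H<18),265,200,36,"stand")
rect(c,(V>125)&(S>60)&(np.hypot(np.arange(V.shape[1])[None]-80,np.arange(V.shape[0])[:,None]-90)<55),265,200,108,"card")
u,h=crop(c,333,190,370,230); H,S,V=h[...,0],h[...,1],h[...,2]
for p in [(660,150),(720,150),(700,135),(690,180),(650,220),(640,100)]: print(p,h[p[1]+680-760,p[0]+720-1332])
rect(c,(S>25)&(S<75)&(H>100)&(V>75),333,190,55,"iso top")
rect(c,(V<70)&(np.arange(V.shape[0])[:,None]<130)&(np.arange(V.shape[0])[:,None]>30),333,190,55,"iso slot")
u,h=crop(c,182,202,222,242); H,S,V=h[...,0],h[...,1],h[...,2]
rect(c,V<75,182,202,48,"base")
rect(c,(V>150)&(S<60),182,202,73,"white")
E
```

```text
(440, 250) [ 12 143 112]
(380, 260) [ 12 139  99]
(418, 180) [ 12 157  81]
(405, 230) [ 18 111 151]
(430, 180) [ 13 197  35]
stand c [483.9 -11.7] size [102.4  60.2] long-axis yaw -18.8
card c [467.8 -46.3] size [63.2 16.1] long-axis yaw -18.5
(660, 150) [115  30 109]
(720, 150) [118  32 103]
(700, 135) [115  22  69]
(690, 180) [ 0  5 96]
(650, 220) [ 16  86 161]
(640, 100) [ 16  83 142]
iso top c [ 520.  -227.9] size [88.6 50.2] long-axis yaw -26.0
iso slot c [ 519.4 -230.7] size [62.2 11. ] long-axis yaw -21.0
base c [494.2 251.2] size [85.3 79.1] long-axis yaw 12.8
white c [500.5 259.2] size [34.4 10.1] long-axis yaw 12.2
```

```bash
python3 - <<'E'
from m import *
c=cam("top")
u,h=crop(c,265,200,302,248); H,S,V=h[...,0],h[...,1],h[...,2]
yy,xx=np.indices(V.shape)
near=(abs(xx-78)<28)&(abs(yy-87)<55)
rect(c,near&(S<128)&(V>115)&(H>13),265,200,108,"card")
u,h=crop(c,333,190,370,230); H,S,V=h[...,0],h[...,1],h[...,2]; yy,xx=np.indices(V.shape)
for t in (60,70,80): rect(c,(V<t)&(abs(xx-80)<32)&(abs(yy-80)<45),333,190,55,"slot%d"%t)
for t in (85,90,95): rect(c,(H>105)&(V>t),333,190,55,"top%d"%t)
u,h=crop(c,182,202,222,242); H,S,V=h[...,0],h[...,1],h[...,2];yy,xx=np.indices(V.shape)
# fuse: middle
rect(c,(V>130)&(abs(xx-66)<14)&(abs(yy-80)<40),182,202,104,"fuse")
s=cam("scene"); full=lambda p:155+(np.array(p)+.5)/4-.5
def q(name,p,z):
    W=onz(s,full(p),z); print(name,"c",W.mean(0).round(1),"edges",[(np.linalg.norm(d).round(1),np.degrees(np.arctan2(d[1],d[0])).round(1)) for d in np.roll(W,-1,0)-W])
q("iso",[(48,380),(130,360),(182,445),(100,468)],55)
q("isoslot",[(82,383),(106,379),(134,437),(112,445)],55)
q("stand",[(257,242),(302,222),(408,275),(328,305)],36)
q("card",[(300,142),(307,140),(354,178),(349,183)],108)
q("base",[(515,125),(545,80),(648,90),(612,140)],48)
q("fuse+carr",[(541,37),(553,28),(627,40),(607,52)],98)
# triangulate via top px -> print top z-planes
print(onz(c,[[180+690/4,170+160/4]],55))
E
```

```text
card c [481.8 -10.9] size [50.4  6.8] long-axis yaw -18.7
slot60 c [ 519.  -231.9] size [60.5 10. ] long-axis yaw -18.0
slot70 c [ 519.3 -230.7] size [62.5 11. ] long-axis yaw -21.0
slot80 c [ 518.9 -231.1] size [64.5 12.2] long-axis yaw -19.9
top85 c [ 520.3 -228.2] size [89.2 51.4] long-axis yaw -26.1
top90 c [ 520.4 -228.2] size [89.  51.4] long-axis yaw -26.1
top95 c [ 520.2 -229. ] size [88.6 50. ] long-axis yaw -25.9
fuse c [497.2 254.1] size [43.3 10.5] long-axis yaw 11.6
iso c [ 520.7 -228. ] edges [(np.float64(47.9), np.float64(62.5)), (np.float64(89.6), np.float64(-23.8)), (np.float64(45.5), np.float64(-116.0)), (np.float64(91.0), np.float64(157.7))]
isoslot c [ 517.  -229.3] edges [(np.float64(13.6), np.float64(54.8)), (np.float64(59.2), np.float64(-26.5)), (np.float64(12.9), np.float64(-108.6)), (np.float64(63.0), np.float64(154.1))]
stand c [483.1 -18.1] edges [(np.float64(37.7), np.float64(81.2)), (np.float64(99.5), np.float64(-3.4)), (np.float64(59.9), np.float64(-106.3)), (np.float64(92.0), np.float64(163.4))]
card c [484.9 -11.1] edges [(np.float64(5.1), np.float64(70.4)), (np.float64(60.0), np.float64(-17.6)), (np.float64(6.8), np.float64(-75.1)), (np.float64(63.9), np.float64(161.8))]
base c [502.7 240.8] edges [(np.float64(76.7), np.float64(110.2)), (np.float64(78.9), np.float64(25.7)), (np.float64(85.0), np.float64(-73.7)), (np.float64(72.8), np.float64(-160.2))]
fuse+carr c [495.1 251.2] edges [(np.float64(18.1), np.float64(97.5)), (np.float64(57.3), np.float64(16.8)), (np.float64(25.5), np.float64(-89.8)), (np.float64(53.4), np.float64(-170.3))]
[[ 518.01187348 -230.97322729]]
```

```bash
cat > go.py <<'E'
import sys; from h import *
# usage: x y z yaw n  -> turn (units) first, then shift per row in tool axes after turn
x,y,z,yaw,n=map(float,sys.argv[1:]); s=env.state(); p=s["ee_pos"]; r=s["ee_rot"]
d=np.array([x,y,z])-p; a=np.radians(yaw); 
print("now",p.round(1),r.round(2),"turn rz total",round(-((yaw-r[2]+180)%360-180)/30,3),
 "per row tx ty tz",np.round([(d[0]*np.cos(a)+d[1]*np.sin(a))/500/n,(d[0]*np.sin(a)-d[1]*np.cos(a))/500/n,-d[2]/500/n],4),"dist/row",round(np.linalg.norm(d)/n,1))
E
python3 go.py 484 -11.3 190 -18.7 12
```

```text
now [ 156.  -553.3  191.3] [-179.98   -0.     15.75] turn rz total 1.148 per row tx ty tz [ 0.0228 -0.1031  0.0002] dist/row 52.8
```

Request:
{"fn": "send_rows", "kwargs": {
  "motion": [
    {"rz":0.287,"gripper":-1},
    {"rz":0.287,"gripper":-1},
    {"rz":0.287,"gripper":-1},
    {"rz":0.287,"gripper":-1}
  ],
  "grip_force": 15
}}

```text
invalid input at $.motion[0]: expected keys tx, ty, tz, rx, ry, rz, gripper
```

Request:
{"fn": "send_rows", "kwargs": {
  "motion": [
    {"tx":0.023,"ty":-0.103,"gripper":-0.5},
    {"tx":0.023,"ty":-0.103,"gripper":-0.5},
    {"tx":0.023,"ty":-0.103,"gripper":-0.5},
    {"tx":0.023,"ty":-0.103,"gripper":-0.5},
    {"tx":0.023,"ty":-0.103,"gripper":-0.5},
    {"tx":0.023,"ty":-0.103,"gripper":-0.5},
    {"tx":0.023,"ty":-0.103,"gripper":-0.5},
    {"tx":0.023,"ty":-0.103,"gripper":-0.5},
    {"tx":0.023,"ty":-0.103,"gripper":-0.5},
    {"tx":0.023,"ty":-0.103,"gripper":-0.5},
    {"tx":0.023,"ty":-0.103,"gripper":-0.5},
    {"tx":0.023,"ty":-0.103,"gripper":-0.5}
  ]
}}

```text
invalid input at $.motion[0]: expected keys tx, ty, tz, rx, ry, rz, gripper
```

Request:
{"fn": "send_rows", "kwargs": {
  "motion": [
    {"gripper":-0.5},
    {"gripper":-0.5}
  ]
}}

```text
invalid input at $.motion[0]: expected keys tx, ty, tz, rx, ry, rz, gripper
```

```bash
python3 go.py 484 -11.3 76 -18.7 6; python3 - <<'E'
from h import *
s=env.state(); print(s["time_s"],s["gripper_width"],s["qpos"].round(1))
E
```

```text
now [ 156.  -553.3  191.3] [-179.98   -0.     15.75] turn rz total 1.148 per row tx ty tz [ 0.0456 -0.2062  0.0384] dist/row 107.3
0.35 91.37181849275693 [-75.4  18.3  89.7  -0.   72.   -1.1]
```

All the keys are required in every row.

Request:
{"fn": "send_rows", "kwargs": {
  "motion": [
    {"tx":0,"ty":0,"tz":0,"rx":0,"ry":0,"rz":0.287,"gripper":-1},
    {"tx":0,"ty":0,"tz":0,"rx":0,"ry":0,"rz":0.287,"gripper":-1},
    {"tx":0,"ty":0,"tz":0,"rx":0,"ry":0,"rz":0.287,"gripper":-1},
    {"tx":0,"ty":0,"tz":0,"rx":0,"ry":0,"rz":0.287,"gripper":-1}
  ],
  "grip_force": 15
}}

```text
time_s: 0.85
ee_pos: [156.0, -553.4, 191.4]
ee_rot: [-180.0, -0.0, -19.0]
force: [-0.2, 0.2, -0.1]
gripper_width: 91.3
gripper_force: 0.0
```

Request:
{"fn": "send_rows", "kwargs": {
  "motion": [
    {"tx":0.023,"ty":-0.103,"tz":0,"rx":0,"ry":0,"rz":0,"gripper":-0.5},
    {"tx":0.023,"ty":-0.103,"tz":0,"rx":0,"ry":0,"rz":0,"gripper":-0.5},
    {"tx":0.023,"ty":-0.103,"tz":0,"rx":0,"ry":0,"rz":0,"gripper":-0.5},
    {"tx":0.023,"ty":-0.103,"tz":0,"rx":0,"ry":0,"rz":0,"gripper":-0.5},
    {"tx":0.023,"ty":-0.103,"tz":0,"rx":0,"ry":0,"rz":0,"gripper":-0.5},
    {"tx":0.023,"ty":-0.103,"tz":0,"rx":0,"ry":0,"rz":0,"gripper":-0.5},
    {"tx":0.023,"ty":-0.103,"tz":0,"rx":0,"ry":0,"rz":0,"gripper":-0.5},
    {"tx":0.023,"ty":-0.103,"tz":0,"rx":0,"ry":0,"rz":0,"gripper":-0.5},
    {"tx":0.023,"ty":-0.103,"tz":0,"rx":0,"ry":0,"rz":0,"gripper":-0.5},
    {"tx":0.023,"ty":-0.103,"tz":0,"rx":0,"ry":0,"rz":0,"gripper":-0.5},
    {"tx":0.023,"ty":-0.103,"tz":0,"rx":0,"ry":0,"rz":0,"gripper":-0.5},
    {"tx":0,"ty":0,"tz":0,"rx":0,"ry":0,"rz":0,"gripper":-0.5}
  ]
}}

```text
time_s: 2.35
ee_pos: [458.8, -54.8, 191.4]
ee_rot: [-180.0, -0.0, -18.4]
force: [-1.3, -0.9, -0.1]
gripper_width: 68.5
gripper_force: 0.0
```

```bash
python3 go.py 484 -11.3 76 -18.7 4; python3 - <<'E'
from h import *
s=env.state(); print(s["time_s"],s["gripper_width"],s["qpos"].round(1))
E
```

```text
now [458.8 -54.8 191.4] [-1.7997e+02 -2.0000e-02 -1.8400e+01] turn rz total 0.01 per row tx ty tz [ 0.005  -0.0247  0.0577] dist/row 31.5
2.35 68.5353250040356 [ -8.3   8.1 103.5   0.   68.4 100.1]
```

Request:
{"fn": "send_rows", "kwargs": {
  "motion": [
    {"tx":0.021,"ty":-0.104,"tz":0,"rx":0,"ry":0,"rz":0,"gripper":-0.5},
    {"tx":0,"ty":0,"tz":0,"rx":0,"ry":0,"rz":0,"gripper":-0.5},
    {"tx":0,"ty":0,"tz":0.058,"rx":0,"ry":0,"rz":0,"gripper":-0.5},
    {"tx":0,"ty":0,"tz":0.058,"rx":0,"ry":0,"rz":0,"gripper":-0.5},
    {"tx":0,"ty":0,"tz":0.058,"rx":0,"ry":0,"rz":0,"gripper":-0.5},
    {"tx":0,"ty":0,"tz":0.057,"rx":0,"ry":0,"rz":0,"gripper":-0.5},
    {"tx":0,"ty":0,"tz":0,"rx":0,"ry":0,"rz":0,"gripper":-0.5},
    {"tx":0,"ty":0,"tz":0,"rx":0,"ry":0,"rz":0,"gripper":-0.5}
  ]
}}

```text
time_s: 3.35
ee_pos: [484.5, -12.4, 77.0]
ee_rot: [-180.0, -0.1, -18.8]
force: [0.4, 0.5, 0.4]
gripper_width: 68.1
gripper_force: 0.0
```

```bash
python3 go.py 484 -11.3 76 -18.7 1; python3 - <<'E'
from m import *
s=cam("scene"); u,_=crop(s,180,140,310,240); save(u,"s2.png")
E
```

```text
now [484.5 -12.4  77. ] [-1.800e+02 -9.000e-02 -1.875e+01] turn rz total -0.002 per row tx ty tz [-0.0017 -0.0018  0.0019] dist/row 1.6
```

View pics/s2.png

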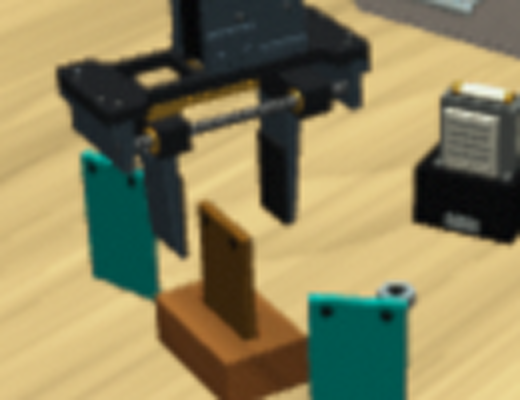

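```bash
python3 - <<'E'
from m import *
s=cam("scene"); p=env.state()["ee_pos"]; print(p,(proj(s,[p,p+[0,0,30],p+[-40,0,0],[484,-11,108]])-[180,140])*4)
print(env.state()["qpos"])
t=cam("top"); save(cv2.resize(t[0][140:290,200:360],None,fx=4,fy=4,interpolation=cv2.INTER_CUBIC),"t2.png")
E
```

```text
[484.95688947 -12.02326853  77.31315065] [[226.85861778 261.22453912]
 [224.6183509  220.40864152]
 [181.84495384 242.07418409]
 [224.55304964 218.38913226]]
[-2.76854973e+00  1.64238349e+01  1.10828300e+02 -1.71358000e-02
  5.25916563e+01  1.05965801e+02]
```

View pics/t2.png

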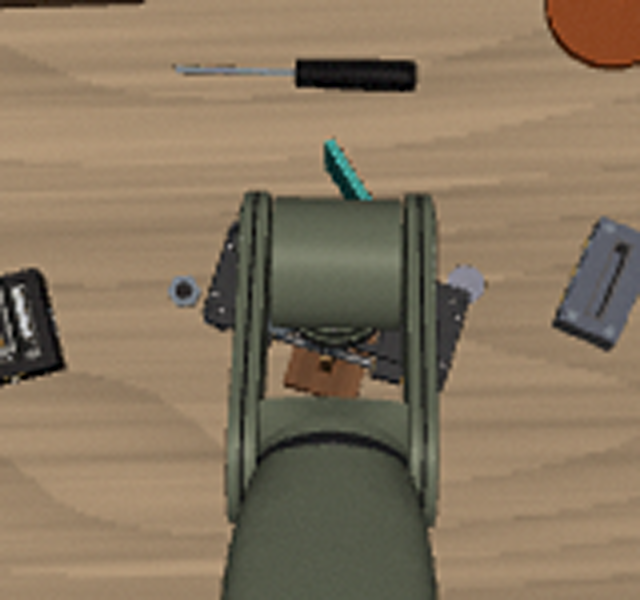

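```bash
python3 - <<'E'
from m import *
s=cam("scene"); st=env.state(); p=st["ee_pos"]; a=np.radians(st["ee_rot"][2]); X=np.array([np.cos(a),np.sin(a),0]);Y=np.array([np.sin(a),-np.cos(a),0])
for dz in(0,20):
  for sy in(34,47,-34,-47):
    print(dz,sy,((proj(s,[p+X*k+sy*Y+[0,0,dz] for k in(-16,16)])-[180,140])*4).round().tolist())
u,_=crop(s,180,140,310,240); save(u[120:300,100:340].repeat(3,0).repeat(3,1),"s3.png")
E
```

```text
0 34 [[168.0, 265.0], [192.0, 287.0]]
0 47 [[150.0, 271.0], [173.0, 293.0]]
0 -34 [[261.0, 237.0], [285.0, 257.0]]
0 -47 [[278.0, 231.0], [303.0, 252.0]]
20 34 [[166.0, 238.0], [190.0, 260.0]]
20 47 [[148.0, 244.0], [171.0, 265.0]]
20 -34 [[260.0, 210.0], [284.0, 230.0]]
20 -47 [[277.0, 205.0], [302.0, 225.0]]
```

View pics/s3.png

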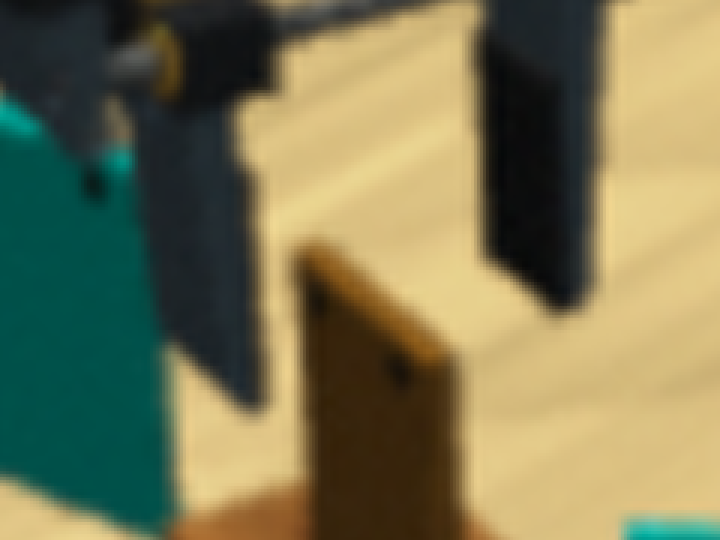

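```bash
python3 - <<'E'
from m import *
t=cam("top"); q=np.array([[235,222],[207,325],[468,290],[440,388]])/4+[200,140]
for z in(140,160,180,200): W=onz(t,q,z); print(z,W.mean(0).round(1),np.linalg.norm(W[0]-W[2]).round(),np.linalg.norm(W[0]-W[1]).round())
# triangulate fingertips: which (x,y,z offset) fits s3 pixels, x,y free along tool frame with z offset
from scipy.optimize import least_squares
s=cam("scene"); st=env.state(); p=st["ee_pos"]; a=np.radians(st["ee_rot"][2]); X=np.array([np.cos(a),np.sin(a),0]);Y=np.array([np.sin(a),-np.cos(a),0])
obs=np.array([[262,207],[287,223],[189,253]])/4+[180,140]
g=st["gripper_width"]/2
f=lambda o:(proj(s,[p+o-16*X-g*Y,p+o+16*X-g*Y,p+o+16*X+g*Y])-obs).ravel()
r=least_squares(f,[0,0,0]); print(r.x,r.fun,st["gripper_width"])
E
```

```text
140 [493.3 -14. ] 182.0 81.0
160 [490.9 -13.9] 180.0 80.0
180 [488.5 -13.8] 177.0 79.0
200 [486.1 -13.7] 175.0 77.0
[ 9.75490817 -8.60859004 31.52779129] [-0.16537385 -0.72742934 -0.137173    0.37072877  0.29093391  0.33251602] 68.23637753545184
```

The pictures show the fingertips about 20 mm above the card height that the TCP reading implies. Going 17 mm lower is safe under both readings, so I'll do that and close gently.

Request:
{"fn": "send_rows", "kwargs": {
  "motion": [
    {"tx":0,"ty":0,"tz":0.017,"rx":0,"ry":0,"rz":0,"gripper":-0.5},
    {"tx":0,"ty":0,"tz":0.017,"rx":0,"ry":0,"rz":0,"gripper":-0.5},
    {"tx":0,"ty":0,"tz":0,"rx":0,"ry":0,"rz":0,"gripper":0},
    {"tx":0,"ty":0,"tz":0,"rx":0,"ry":0,"rz":0,"gripper":0.5},
    {"tx":0,"ty":0,"tz":0,"rx":0,"ry":0,"rz":0,"gripper":1},
    {"tx":0,"ty":0,"tz":0,"rx":0,"ry":0,"rz":0,"gripper":1},
    {"tx":0,"ty":0,"tz":0,"rx":0,"ry":0,"rz":0,"gripper":1},
    {"tx":0,"ty":0,"tz":0,"rx":0,"ry":0,"rz":0,"gripper":1},
    {"tx":0,"ty":0,"tz":0,"rx":0,"ry":0,"rz":0,"gripper":1}
  ],
  "grip_force": 12
}}

```text
time_s: 4.78
ee_pos: [484.1, -11.5, 59.0]
ee_rot: [180.0, -0.0, -18.7]
force: [-0.5, 0.5, 0.3]
gripper_width: 7.8
gripper_force: 12.0
```

```bash
python3 - <<'E'
from m import *
s=cam("scene"); u,_=crop(s,190,150,310,240); save(u,"s4.png"); st=env.state(); print(env.grasp_offset,st["ee_pos"],st["ee_rot"],st["gripper_width"],st["gripper_force"],st["force"])
E
```

```text
18.8 [484.04432001 -11.49064388  58.93620332] [ 1.79996718e+02 -1.79589899e-03 -1.86987598e+01] 7.955568302175333 12.000051140785217 [0.33927008 0.87056825 0.51434138]
```

View pics/s4.png

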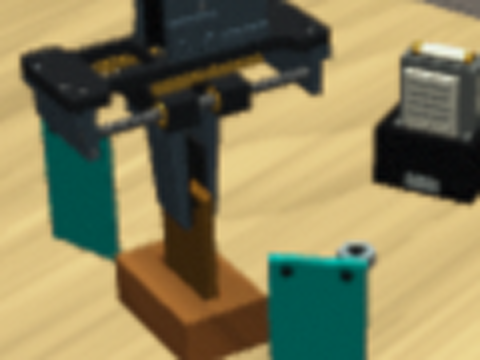

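The card is gripped at a width of 7.8 mm, and the picture shows the tips at about (180,225) below the card's top at (200,183). Now I lift, and refine the isolator pose from the scene view.

Request:
{"fn": "send_rows", "kwargs": {
  "motion": [
    {"tx":0,"ty":0,"tz":-0.015,"rx":0,"ry":0,"rz":0,"gripper":1},
    {"tx":0,"ty":0,"tz":-0.035,"rx":0,"ry":0,"rz":0,"gripper":1},
    {"tx":0,"ty":0,"tz":-0.05,"rx":0,"ry":0,"rz":0,"gripper":1},
    {"tx":0,"ty":0,"tz":-0.05,"rx":0,"ry":0,"rz":0,"gripper":1},
    {"tx":0,"ty":0,"tz":-0.03,"rx":0,"ry":0,"rz":0,"gripper":1},
    {"tx":0,"ty":0,"tz":0,"rx":0,"ry":0,"rz":0,"gripper":1}
  ],
  "grip_force": 20
}}

```text
time_s: 5.58
ee_pos: [484.7, -11.5, 149.9]
ee_rot: [-180.0, -0.1, -18.7]
force: [-1.2, -0.0, -0.6]
gripper_width: 7.8
gripper_force: 20.0
```

```bash
python3 - <<'E'
from m import *
def pca(c,w,x0,y0,z,name):
    v,u=np.nonzero(w>0); ww=w[v,u]; W=onz(c,np.c_[u,v]+[x0,y0],z); m=np.average(W,0,ww)
    C=np.cov(W.T,aweights=ww); e,V=np.linalg.eigh(C); a=np.degrees(np.arctan2(V[1,1],V[0,1]))
    print(name,m.round(1),"yaw",round((a+90)%180-90,1),"extent",np.sqrt(12*e).round(1))
c=cam("top"); s=cam("scene")
g=c[0][193:228,336:368].max(2).astype(float); 
yy,xx=np.indices(g.shape); 
# slot: darkness within ellipse box around (352.5,210)
box=(abs(xx-16.3)<7.5)&(abs(yy-17)<11)
pca(c,np.where(box,np.clip(95-g,0,60),0),336,193,55,"top slot")
g=s[0][240:275,160:205].max(2).astype(float); yy,xx=np.indices(g.shape)
print(g[::4,::4].astype(int))
u,h=crop(s,160,238,210,295); H,S,V=h[...,0],h[...,1],h[...,2]
for t in(100,110,120,130): rect(s,(V>t)&(S<90)&(H>95),160,238,55,"scene top%d"%t)
for t in(60,70,80): rect(s,(V<t)&(np.indices(V.shape)[0]<130)&(np.indices(V.shape)[1]>40)&(np.indices(V.shape)[0]>45),160,238,55,"scene slot%d"%t)
E
```

```text
top slot [ 524.7 -231.9] yaw -21.6 extent [24.4 66.9]
[[219 211 217 218 224 218 206 213 221 214 211 222]
 [205 216 223 222 210 206 208 213 208 223 222 221]
 [222 225 211 157 141 137 140 142 224 221 222 223]
 [220 204 134 142 114  72 141 143 195 213 207 201]
 [209 218  78 143 142  71 100 142 144 205 208 213]
 [218 213 139 138 144 112  56 136 143 162 214 210]
 [214 222 181  83 140 140  57 101 156 154 212 204]
 [209 206 198 122 140 172 142 133  89  73 196 210]
 [213 213 212  78  73  76  70  69  70  69 151 211]]
scene top100 c [ 519.  -231.4] size [87.8 49.9] long-axis yaw -24.9
scene top110 c [ 518.9 -230.4] size [86.8 48.1] long-axis yaw -24.9
scene top120 c [ 518.6 -230. ] size [86.  47.6] long-axis yaw -24.9
scene top130 c [ 518.3 -229.6] size [85.  47.2] long-axis yaw -24.9
scene slot60 c [ 529.3 -235.1] size [34.7  5.7] long-axis yaw -25.9
scene slot70 c [ 523.4 -232.3] size [49.7  7.7] long-axis yaw -25.9
scene slot80 c [ 521.  -230.9] size [57.   8.9] long-axis yaw -25.9
```

```bash
python3 go.py 519.3 -229.8 150 -25.4 6
```

```text
now [483.4 -11.5 148.3] [ 1.7997e+02  7.0000e-02 -1.8700e+01] turn rz total 0.223 per row tx ty tz [ 0.042   0.0606 -0.0006] dist/row 36.9
```

Request:
{"fn": "send_rows", "kwargs": {
  "motion": [
    {"tx":0,"ty":0,"tz":0,"rx":0,"ry":0,"rz":0.112,"gripper":1},
    {"tx":0,"ty":0,"tz":0,"rx":0,"ry":0,"rz":0.111,"gripper":1},
    {"tx":0.042,"ty":0.061,"tz":0,"rx":0,"ry":0,"rz":0,"gripper":1},
    {"tx":0.042,"ty":0.061,"tz":0,"rx":0,"ry":0,"rz":0,"gripper":1},
    {"tx":0.042,"ty":0.061,"tz":0,"rx":0,"ry":0,"rz":0,"gripper":1},
    {"tx":0.042,"ty":0.061,"tz":0,"rx":0,"ry":0,"rz":0,"gripper":1},
    {"tx":0.042,"ty":0.061,"tz":0,"rx":0,"ry":0,"rz":0,"gripper":1},
    {"tx":0.042,"ty":0.061,"tz":0,"rx":0,"ry":0,"rz":0,"gripper":1},
    {"tx":0,"ty":0,"tz":0.03,"rx":0,"ry":0,"rz":0,"gripper":1},
    {"tx":0,"ty":0,"tz":0.03,"rx":0,"ry":0,"rz":0,"gripper":1},
    {"tx":0,"ty":0,"tz":0,"rx":0,"ry":0,"rz":0,"gripper":1},
    {"tx":0,"ty":0,"tz":0,"rx":0,"ry":0,"rz":0,"gripper":1}
  ]
}}

```text
time_s: 7.18
ee_pos: [519.5, -230.0, 118.9]
ee_rot: [-180.0, 0.0, -25.3]
force: [0.5, 0.1, -0.9]
gripper_width: 8.0
gripper_force: 20.0
```

```bash
python3 go.py 519.3 -229.8 110 -25.4 1; python3 - <<'E'
from m import *
s=cam("scene"); u,h=crop(s,145,190,225,290); H,S,V=h[...,0],h[...,1],h[...,2]
m=((H<22)&(S>140)&(V<150)).astype(np.uint8); m[360:]=0
n,l,st,ce=cv2.connectedComponentsWithStats(m); k=1+np.argmax(st[1:,4]); print(st[k])
co=cv2.findContours((l==k).astype(np.uint8),0,2)[0][0]; q=cv2.approxPolyDP(co,6,True)[:,0]; print(q.tolist())
z=env.state()["ee_pos"][2]-59+8; f=(q+.5)/4-.5+[145,190]
print("bottom z",z); print(np.c_[q,onz(s,f,z).round(1)])
a=np.radians(-25.4);X=np.array([np.cos(a),np.sin(a)]);Y=np.array([-np.sin(a),np.cos(a)])
for o in((-30,-4),(30,-4),(30,4)): print(o,((proj(s,[[*(env.state()["ee_pos"][:2]+o[0]*X+o[1]*Y),z]])-[145,190]+.5)*4).round())
save(cv2.resize(u,None,fx=1.5,fy=1.5),"s5.png")
E
```

```text
now [ 519.5 -230.   118.9] [-1.800e+02  1.000e-02 -2.532e+01] turn rz total 0.003 per row tx ty tz [-0.0004 -0.0002  0.0178] dist/row 8.9
[ 119   82   46  199 4606]
[[124, 82], [131, 156], [119, 167], [126, 220], [160, 280], [148, 122]]
bottom z 68.31665035164632
[[ 124.    82.   367.3 -116.1]
 [ 131.   156.   437.1 -170.7]
 [ 119.   167.   440.6 -183. ]
 [ 126.   220.   485.7 -216.4]
 [ 160.   280.   543.2 -242.1]
 [ 148.   122.   416.1 -138.7]]
(-30, -4) [[126. 228.]]
(30, -4) [[156. 286.]]
(30, 4) [[171. 282.]]
```

View pics/s5.png

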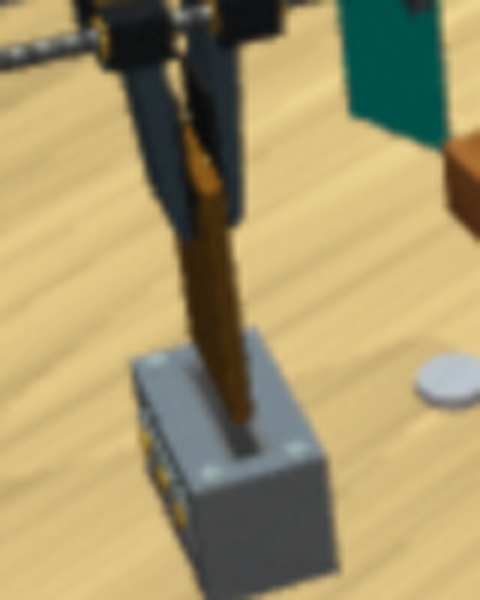

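Projected down, the card's lower edge, crop (189,330) to (237,420), falls on the slot, (192,362) to (238,455). I lower it gently and watch the force.

Request:
{"fn": "send_rows", "kwargs": {
  "motion": [
    {"tx":0,"ty":0,"tz":0.01,"rx":0,"ry":0,"rz":0,"gripper":1},
    {"tx":0,"ty":0,"tz":0.01,"rx":0,"ry":0,"rz":0,"gripper":1},
    {"tx":0,"ty":0,"tz":0.008,"rx":0,"ry":0,"rz":0,"gripper":1},
    {"tx":0,"ty":0,"tz":0.008,"rx":0,"ry":0,"rz":0,"gripper":1},
    {"tx":0,"ty":0,"tz":0,"rx":0,"ry":0,"rz":0,"gripper":1}
  ]
}}

```text
time_s: 7.85
ee_pos: [519.2, -230.8, 100.5]
ee_rot: [180.0, 0.0, -25.4]
force: [-0.2, -0.4, -0.2]
gripper_width: 7.7
gripper_force: 20.0
```

Request:
{"fn": "send_rows", "kwargs": {
  "motion": [
    {"tx":0,"ty":0,"tz":0.01,"rx":0,"ry":0,"rz":0,"gripper":1},
    {"tx":0,"ty":0,"tz":0.01,"rx":0,"ry":0,"rz":0,"gripper":1},
    {"tx":0,"ty":0,"tz":0.01,"rx":0,"ry":0,"rz":0,"gripper":1},
    {"tx":0,"ty":0,"tz":0.01,"rx":0,"ry":0,"rz":0,"gripper":1},
    {"tx":0,"ty":0,"tz":0,"rx":0,"ry":0,"rz":0,"gripper":1}
  ]
}}

```text
time_s: 8.48
ee_pos: [519.3, -230.8, 80.4]
ee_rot: [180.0, 0.0, -25.4]
force: [-0.9, 0.4, -1.5]
gripper_width: 7.8
gripper_force: 20.0
```

Bottom at about z = 30, with 20 mm to go.

Request:
{"fn": "send_rows", "kwargs": {
  "motion": [
    {"tx":0,"ty":0,"tz":0.01,"rx":0,"ry":0,"rz":0,"gripper":1},
    {"tx":0,"ty":0,"tz":0.01,"rx":0,"ry":0,"rz":0,"gripper":1},
    {"tx":0,"ty":0,"tz":0.01,"rx":0,"ry":0,"rz":0,"gripper":1},
    {"tx":0,"ty":0,"tz":0,"rx":0,"ry":0,"rz":0,"gripper":1}
  ]
}}

```text
time_s: 8.98
ee_pos: [519.4, -230.8, 65.5]
ee_rot: [180.0, 0.0, -25.4]
force: [0.0, -0.1, -0.3]
gripper_width: 7.7
gripper_force: 20.0
```

Request:
{"fn": "send_rows", "kwargs": {
  "motion": [
    {"tx":0,"ty":0,"tz":0.006,"rx":0,"ry":0,"rz":0,"gripper":1},
    {"tx":0,"ty":0,"tz":0.006,"rx":0,"ry":0,"rz":0,"gripper":1},
    {"tx":0,"ty":0,"tz":0,"rx":0,"ry":0,"rz":0,"gripper":1}
  ]
}}

```text
time_s: 9.35
ee_pos: [519.5, -230.9, 60.9]
ee_rot: [180.0, -0.0, -25.4]
force: [-2.7, 0.8, 6.5]
gripper_width: 7.9
gripper_force: 20.0
```

It meets the floor at the expected height (61 mm) with 6.5 N, so the card is home. Release and retreat upward.

Request:
{"fn": "send_rows", "kwargs": {
  "motion": [
    {"tx":0,"ty":0,"tz":0,"rx":0,"ry":0,"rz":0,"gripper":0.6},
    {"tx":0,"ty":0,"tz":0,"rx":0,"ry":0,"rz":0,"gripper":0.3},
    {"tx":0,"ty":0,"tz":0,"rx":0,"ry":0,"rz":0,"gripper":0},
    {"tx":0,"ty":0,"tz":0,"rx":0,"ry":0,"rz":0,"gripper":0},
    {"tx":0,"ty":0,"tz":-0.04,"rx":0,"ry":0,"rz":0,"gripper":0},
    {"tx":0,"ty":0,"tz":-0.08,"rx":0,"ry":0,"rz":0,"gripper":0},
    {"tx":0,"ty":0,"tz":-0.08,"rx":0,"ry":0,"rz":0,"gripper":-1},
    {"tx":0,"ty":0,"tz":-0.08,"rx":0,"ry":0,"rz":0,"gripper":-1},
    {"tx":0,"ty":0,"tz":-0.04,"rx":0,"ry":0,"rz":0,"gripper":-1},
    {"tx":0,"ty":0,"tz":0,"rx":0,"ry":0,"rz":0,"gripper":-1}
  ]
}}

```text
time_s: 10.6
ee_pos: [520.3, -231.3, 221.5]
ee_rot: [180.0, -0.2, -25.4]
force: [-1.2, 0.6, -0.6]
gripper_width: 82.6
gripper_force: 0.0
```

```bash
python3 - <<'E'
from m import *
s=cam("scene"); u,h=crop(s,145,190,225,290); H,S,V=h[...,0],h[...,1],h[...,2]
m=((H<22)&(S>140)&(V<150)).astype(np.uint8); n,l,st,ce=cv2.connectedComponentsWithStats(m); k=1+np.argmax(st[1:,4]); print(st[k])
co=cv2.findContours((l==k).astype(np.uint8),0,2)[0][0]; q=cv2.approxPolyDP(co,6,True)[:,0]; print(q.tolist())
a=np.radians(-25.4);X=np.array([np.cos(a),np.sin(a)]);Y=np.array([-np.sin(a),np.cos(a)]);C=np.array([519.4,-230.5])
for o in((-30,-4,110),(-30,4,110),(30,-4,110),(30,4,110),(-30,-4,55),(30,-4,55),(30,4,55)): print(o,((proj(s,[[*(C+o[0]*X+o[1]*Y),o[2]]])-[145,190]+.5)*4).round())
# carrier and base, both views (now unobstructed)
t=cam("top"); u,h=crop(t,182,202,222,242); H,S,V=h[...,0],h[...,1],h[...,2]; yy,xx=np.indices(V.shape)
save(np.hstack([cv2.resize(u,(400,400)),cv2.resize(crop(s,275,155,325,205)[0],(400,400))]),"c1.png")
for th in (110,130,150):
  m=(V>th); n,l,st,ce=cv2.connectedComponentsWithStats(m.astype(np.uint8))
  for k in range(1,n):
    if 150<st[k,4]<3000: rect(t,l==k,182,202,{0:100}.get(0),"w%d"%th); print(st[k],onz(t,(ce[k]+.5)/4-.5+[182,202],98).round(1),onz(t,(ce[k]+.5)/4-.5+[182,202],93).round(1))
E
```

```text
[ 118  166   50  137 3014]
[[118, 168], [131, 247], [155, 297], [166, 301], [157, 218], [129, 167]]
(-30, -4, 110) [[117. 166.]]
(-30, 4, 110) [[131. 163.]]
(30, -4, 110) [[147. 223.]]
(30, 4, 110) [[162. 219.]]
(-30, -4, 55) [[128. 247.]]
(30, -4, 55) [[158. 306.]]
(30, 4, 55) [[173. 301.]]
w110 c [496.1 255.4] size [59.2 28.6] long-axis yaw 14.0
[  37   32   51   79 1296] [[496.3 255.1]] [[496.9 256. ]]
w110 c [501.7 230. ] size [41.3  9.1] long-axis yaw 11.5
[ 84  37  21  54 481] [[502.  230.6]] [[502.6 231.4]]
w110 c [490.6 275.9] size [39.4  8.3] long-axis yaw 15.1
[ 23  56  22  49 436] [[491.  276.3]] [[491.6 277.3]]
w130 c [498.5 255. ] size [46.2 10.9] long-axis yaw 11.7
[ 49  39  25  61 709] [[498.3 255.3]] [[498.9 256.2]]
w130 c [501.6 230.3] size [39.9  8.1] long-axis yaw 11.9
[ 84  38  20  52 409] [[502.  230.6]] [[502.6 231.4]]
w130 c [490.7 275.9] size [38.8  7.3] long-axis yaw 13.8
[ 24  56  20  49 385] [[490.9 276.2]] [[491.5 277.1]]
w150 c [501.5 230.3] size [38.8  6.7] long-axis yaw 13.6
[ 85  40  19  49 328] [[501.8 230.7]] [[502.4 231.5]]
w150 c [496.1 254.3] size [38.6 10.1] long-axis yaw 11.6
[ 53  47  19  51 531] [[496.9 254.9]] [[497.5 255.8]]
w150 c [490.7 275.8] size [37.6  6.1] long-axis yaw 13.4
[ 25  57  19  47 305] [[490.8 276.2]] [[491.4 277.1]]
```

View pics/c1.png

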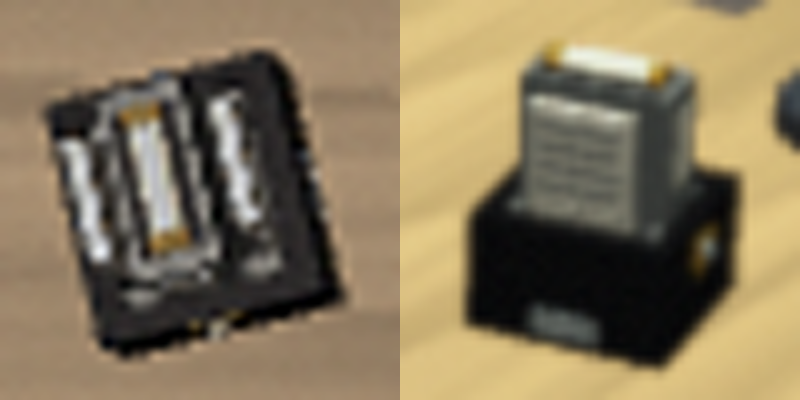

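The card's top corner is at crop (118,168), against a predicted (117,166) for fully home. In the close-up the carrier is in its base, with catch pads at top crop (85,200) and (237,160). Now I go above the carrier at about (496.5, 254), yaw 13.

Request:
{"fn": "send_rows", "kwargs": {
  "motion": [
    {"tx":0,"ty":0,"tz":0,"rx":0,"ry":0,"rz":-0.32,"gripper":-1},
    {"tx":0,"ty":0,"tz":0,"rx":0,"ry":0,"rz":-0.32,"gripper":-1},
    {"tx":0,"ty":0,"tz":0,"rx":0,"ry":0,"rz":-0.32,"gripper":-1},
    {"tx":0,"ty":0,"tz":0,"rx":0,"ry":0,"rz":-0.32,"gripper":-1},
    {"tx":0,"ty":0,"tz":0,"rx":0,"ry":0,"rz":0,"gripper":-1}
  ]
}}

```text
time_s: 11.32
ee_pos: [518.8, -230.5, 218.3]
ee_rot: [-179.9, 0.1, 12.9]
force: [0.7, 0.7, 0.1]
gripper_width: 90.9
gripper_force: 0.0
```

```bash
python3 go.py 496.5 254 220 13 10
```

```text
now [ 518.8 -230.5  218.3] [-1.799e+02  1.400e-01  1.290e+01] turn rz total -0.003 per row tx ty tz [ 0.0175 -0.0954 -0.0003] dist/row 48.5
```

Request:
{"fn": "send_rows", "kwargs": {
  "motion": [
    {"tx":0.0175,"ty":-0.095,"tz":0,"rx":0,"ry":0,"rz":0,"gripper":-1},
    {"tx":0.0175,"ty":-0.095,"tz":0,"rx":0,"ry":0,"rz":0,"gripper":-1},
    {"tx":0.0175,"ty":-0.095,"tz":0,"rx":0,"ry":0,"rz":0,"gripper":-1},
    {"tx":0.0175,"ty":-0.095,"tz":0,"rx":0,"ry":0,"rz":0,"gripper":-1},
    {"tx":0.0175,"ty":-0.095,"tz":0,"rx":0,"ry":0,"rz":0,"gripper":-1},
    {"tx":0.0175,"ty":-0.095,"tz":0,"rx":0,"ry":0,"rz":0,"gripper":-1},
    {"tx":0.0175,"ty":-0.095,"tz":0,"rx":0,"ry":0,"rz":0,"gripper":-1},
    {"tx":0.0175,"ty":-0.095,"tz":0,"rx":0,"ry":0,"rz":0,"gripper":-1},
    {"tx":0.0175,"ty":-0.095,"tz":0,"rx":0,"ry":0,"rz":0,"gripper":-1},
    {"tx":0.0175,"ty":-0.095,"tz":0,"rx":0,"ry":0,"rz":0,"gripper":-1},
    {"tx":0,"ty":0,"tz":0,"rx":0,"ry":0,"rz":0,"gripper":-1},
    {"tx":0,"ty":0,"tz":0,"rx":0,"ry":0,"rz":0,"gripper":-1}
  ]
}}

```text
time_s: 12.82
ee_pos: [497.3, 251.1, 219.1]
ee_rot: [179.9, 0.1, 12.9]
force: [0.3, 1.0, -0.3]
gripper_width: 91.2
gripper_force: 0.0
```

```bash
python3 go.py 496.5 254 52 13 5
```

```text
now [497.3 251.1 219.1] [1.7994e+02 9.0000e-02 1.2940e+01] turn rz total -0.002 per row tx ty tz [-0.0001 -0.0012  0.0669] dist/row 33.4
```

Request:
{"fn": "send_rows", "kwargs": {
  "motion": [
    {"tx":0,"ty":-0.006,"tz":0.07,"rx":0,"ry":0,"rz":0,"gripper":-1},
    {"tx":0,"ty":0,"tz":0.08,"rx":0,"ry":0,"rz":0,"gripper":-1},
    {"tx":0,"ty":0,"tz":0.08,"rx":0,"ry":0,"rz":0,"gripper":-1},
    {"tx":0,"ty":0,"tz":0.06,"rx":0,"ry":0,"rz":0,"gripper":-1},
    {"tx":0,"ty":0,"tz":0.03,"rx":0,"ry":0,"rz":0,"gripper":-1},
    {"tx":0,"ty":0,"tz":0,"rx":0,"ry":0,"rz":0,"gripper":-1},
    {"tx":0,"ty":0,"tz":0,"rx":0,"ry":0,"rz":0,"gripper":-1}
  ]
}}

```text
time_s: 13.7
ee_pos: [498.1, 254.7, 61.2]
ee_rot: [-180.0, -0.1, 13.0]
force: [-0.1, -0.3, -0.1]
gripper_width: 91.3
gripper_force: 0.0
```

```bash
python3 go.py 496.5 254 52 13 1
```

```text
now [498.1 254.7  61.2] [-1.7997e+02 -1.4000e-01  1.2970e+01] turn rz total -0.001 per row tx ty tz [-0.0035  0.0007  0.0184] dist/row 9.4
```

Request:
{"fn": "send_rows", "kwargs": {
  "motion": [
    {"tx":-0.003,"ty":0,"tz":0.009,"rx":0,"ry":0,"rz":0,"gripper":-1},
    {"tx":0,"ty":0,"tz":0.009,"rx":0,"ry":0,"rz":0,"gripper":-1},
    {"tx":0,"ty":0,"tz":0,"rx":0,"ry":0,"rz":0,"gripper":-0.6},
    {"tx":0,"ty":0,"tz":0,"rx":0,"ry":0,"rz":0,"gripper":-0.3},
    {"tx":0,"ty":0,"tz":0,"rx":0,"ry":0,"rz":0,"gripper":0.2},
    {"tx":0,"ty":0,"tz":0,"rx":0,"ry":0,"rz":0,"gripper":1},
    {"tx":0,"ty":0,"tz":0,"rx":0,"ry":0,"rz":0,"gripper":1},
    {"tx":0,"ty":0,"tz":0,"rx":0,"ry":0,"rz":0,"gripper":1},
    {"tx":0,"ty":0,"tz":0,"rx":0,"ry":0,"rz":0,"gripper":1}
  ],
  "grip_force": 24
}}

```text
time_s: 14.82
ee_pos: [495.7, 254.3, 51.0]
ee_rot: [180.0, -0.0, 13.0]
force: [1.3, 0.3, -0.7]
gripper_width: 43.6
gripper_force: 24.0
```

Width 43.6 mm, so both catches are fully in and there is hardly any side force. I start the lift with a small step.

Request:
{"fn": "send_rows", "kwargs": {
  "motion": [
    {"tx":0,"ty":0,"tz":-0.006,"rx":0,"ry":0,"rz":0,"gripper":1},
    {"tx":0,"ty":0,"tz":-0.01,"rx":0,"ry":0,"rz":0,"gripper":1},
    {"tx":0,"ty":0,"tz":0,"rx":0,"ry":0,"rz":0,"gripper":1}
  ]
}}

```text
time_s: 15.2
ee_pos: [495.9, 254.4, 59.4]
ee_rot: [-180.0, -0.1, 13.0]
force: [0.7, 0.5, -1.7]
gripper_width: 43.4
gripper_force: 24.0
```

Request:
{"fn": "send_rows", "kwargs": {
  "motion": [
    {"tx":0,"ty":0,"tz":-0.02,"rx":0,"ry":0,"rz":0,"gripper":1},
    {"tx":0,"ty":0,"tz":-0.03,"rx":0,"ry":0,"rz":0,"gripper":1},
    {"tx":0,"ty":0,"tz":-0.03,"rx":0,"ry":0,"rz":0,"gripper":1},
    {"tx":0,"ty":0,"tz":-0.04,"rx":0,"ry":0,"rz":0,"gripper":1},
    {"tx":0,"ty":0,"tz":-0.04,"rx":0,"ry":0,"rz":0,"gripper":1},
    {"tx":0,"ty":0,"tz":-0.03,"rx":0,"ry":0,"rz":0,"gripper":1},
    {"tx":0,"ty":0,"tz":-0.02,"rx":0,"ry":0,"rz":0,"gripper":1},
    {"tx":0,"ty":0,"tz":-0.014,"rx":0,"ry":0,"rz":0,"gripper":1},
    {"tx":0,"ty":0,"tz":0,"rx":0,"ry":0,"rz":0,"gripper":1},
    {"tx":0,"ty":0,"tz":0,"rx":0,"ry":0,"rz":0,"gripper":1},
    {"tx":0,"ty":0,"tz":0,"rx":0,"ry":0,"rz":0,"gripper":1},
    {"tx":0,"ty":0,"tz":0,"rx":0,"ry":0,"rz":0,"gripper":1}
  ]
}}

```text
time_s: 16.7
ee_pos: [495.4, 254.1, 170.5]
ee_rot: [180.0, 0.0, 13.0]
force: [0.4, 0.7, -1.5]
gripper_width: 43.3
gripper_force: 24.0
```

```bash
python3 - <<'E'
from m import *
st=env.state(); print(st["ee_pos"],st["gripper_width"],st["force"])
s=cam("scene"); b=cv2.imread("pics/scene0.png")[...,::-1]
P=np.array([496.5,254,0]); a=np.radians(13); X=np.array([np.cos(a),np.sin(a),0]);Y=np.array([-np.sin(a),np.cos(a),0])
print("pred carrier bottom corners z128",proj(s,[P+x*X+y*Y+[0,0,128] for x,y in((30,-25),(30,25),(-30,-25))]).round(1).tolist(), "base top",proj(s,[P+[0,0,48]]).round(1))
# column profile of grey carrier in image down through near corner
x0=int(proj(s,[P+30*X-5*Y+[0,0,128]])[0,0]); y0=int(proj(s,[P+[0,0,218]])[0,1])
print(x0,y0,s[0][y0:y0+90:2,x0].max(1).tolist())
E
```

```text
[495.42934347 254.14962758 170.52807848] 43.3012607047182 [ 0.41372659  0.7384428  -1.539449  ]
pred carrier bottom corners z128 [[307.7, 159.9], [314.1, 153.4], [288.3, 156.2]] base top [[300.5 179.5]]
310 125 [91, 107, 58, 72, 69, 71, 74, 70, 50, 50, 50, 48, 48, 49, 50, 65, 191, 212, 212, 210, 212, 206, 202, 214, 218, 121, 14, 10, 17, 16, 13, 15, 13, 10, 10, 11, 74, 200, 221, 218, 213, 210, 203, 205, 212]
```

```bash
python3 -c "
from workcell import env; print(env.job_done())"
```

```text
the job is handed in; nothing more can be done
None
```

The job is handed in: the card is home in the isolator and released, and the carrier is held by its pinched catches, its underside about 80 mm above the top of the base; no verdict came back.

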